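Seat a stage top on its cone, groove and flat

ROBOT

A 6-joint arm with a two-finger parallel gripper is mounted at the origin on a cart in front of the work surface, level with it; the furniture and walls round the work are solid. World frame = base frame: x ahead of the robot, y to its left, z up, the work surface at z = 0. Lengths are in m, angles in rad, forces in N, time in s.
With the tool pointing down it reaches from about 0.25 to 0.775 m from the base axis. Payload 4 kg.
Tool frame: the origin (TCP) lies at the very end of the fingers, on their centre line; the grasp point (between the pads) lies 19 mm behind it (tcp_to_grasp is the distance from the TCP to the grasp point, in m); z points along the fingers, y is the line along which they close (so a half turn about z gives the same grasp; the last joint's range is limited). The gripper opens to 94 mm and grips with 3 to 60 N. Pads are 16 mm wide; open, the fingers measure 119 mm over their backs; the gripper's body (75 mm by 177 mm) begins 78 mm behind the grasp point.
Start: joints at [-1.37, 0.087, 1.371, -0, 1.684, -0.103], TCP at [0.165, -0.525, 0.206] pointing down, gripper open.
Joint ranges: [-3.1, 3.1], [-0.76, 2.03], [0.27, 2.55], [-1.08, 4.22], [0.17, 2.65], [-2.57, 2.57]. Speed limits (rad/s): [2.79, 2.79, 3.14, 3.14, 3.14, 3.14].

INTERFACE

Orientations are given as [roll, pitch, yaw] about the fixed x, y, z axes, in that order (R = Rz(yaw) Ry(pitch) Rx(roll)).
In Python, from bench import * gives the robot as it stands.
- The arm moves only by the shell command python3 -m creep 'ROWS'. ROWS is a JSON object with one list for each field, all of the same length, 1 to 20, a row being the entries at one place: finger_gap (the finger opening in m), tx, ty, tz (the shift in shares of 0.75 m (1.0 is 0.75 m)), yaw (a turn about the tool's z in parts of the range, where 1.0 means 2 pi rad); each row shifts and turns the commanded pose from where the row before left it, along the tool's axes as they then stand; what a row does not reach is not made up. A row lasts 1/12 s, in which the tool goes at most 0.0417 m and 0.125 rad, less where a joint would pass 70% of its speed; a pose out of reach is approached as far as the arm can. The fingers move at their own pace and stop on an object; the grip force is fixed at half the most. Time passes only in rows, so rows that do not move let the fingers close. It prints the time, the measured TCP pose, the force, the opening and the grip force at its end. A shift or turn number past 1, either way, is cut back to 1. Input that does not fit is refused with a message, and nothing moves.
- get_obs(): the state, without advancing time (a new reading comes with each control period).
- snapshot(name): name is "side" or "top"; returns a dict with "color" (384x512x3 uint8, blue, green, red), "fx", "fy", "cx", "cy" (pixels), "extrinsics" (4x4, takes a point from world to camera coordinates). Camera axes: x right, y down, z forward; pixel columns grow to the right and rows downward; lengths in m; the calibration is good to about 2 mm. A picture is of the moment at which its call begins. There is no depth.
- close_job(): hands the job in; it is judged then, once.
The state is a dict: "time": time; "joint_positions": joint angles; "qvel": joint speeds; "joint_torque": joint torques, N m; "tool_pos": TCP position; "ee_rot": TCP orientation; "wrist_force": force on the tool from outside, world axes, zero at the start; "wrist_torque": the same for the moment, N m; "width": finger opening in m; "finger_force": force on a finger pad.
Only numpy, scipy, OpenCV 4.12 (cv2) and the standard library are available. Lean on these libraries where they do the work, as an engineer would, in place of code of your own. Each camera call takes 0.05 s, during which the arm holds its last target. There are 200 camera calls.

TASK

Pick up the T-shaped inspection stage top by its grip and set it on the kinematic base so that its three ball feet are fully home: one in the cone, one in the vee groove, one on the flat pad. The block with the cone has been clamped somewhere along its guide, so find the cone by sliding the stage top gently along the groove until the ball drops in; then bed it with a downward press of about 10 N, never pushing down with more than 25 N, let go, and leave the bottles and the label roll where they are.

Things in the scene. Friction and masses are not known exactly. Their poses are not given: they have to be found in the camera images.
- base: Fixed grey kinematic base, slab 170 x 120 x 14 mm (x -74 to 96, y -72 to 48 mm) carrying three polished steel seats up to z = 33 mm: vee groove and cone block in line along x at y = 26 mm, flat pad at y = -52 mm. Origin on its underside, z up; x lies within 0.3 rad of world -y. With all feet home every ball centre is at z = 34 mm and the stage top's axes are parallel to the base's.
- groove_mid (a point): Fixed on the base at (-46, 26, 33) mm: middle of the mouth of the straight 90 degree vee groove, which runs along the base's x, 58 mm long, 15 mm wide at the mouth, 7.5 mm deep. A ball at home in it has its centre 1 mm above this point.
- pad_mid (a point): Fixed on the base at (0, -52, 28) mm: middle of the flat pad's top, 56 mm along the base's x by 30 mm.
- guide_mid (a point): Fixed on the base at (45, 26, 31.1) mm: middle of the cone block's guide, level with the block's top. The flat block (68 x 28 mm) has one conical hole in its middle (mouth 11 mm, walls 48 deg from level). It is clamped so that the hole is anywhere within 12 mm of this point along base x: not reported. A ball on the block has its centre at base z = 37.1, in the cone 34.0 mm.
- stage_top: Loose T-shaped aluminium plate, about 0.6 kg, on three 12 mm steel balls. Origin level with the balls' undersides, at the middle of the grip and about the centre of mass. Bar 116 mm along x (y 12 to 42 mm), tongue 44 mm wide to y = -68 mm, plate z 14 to 22 mm. Starts on the worktop, turned up to 0.7 rad from the base. Home: origin at y = 0, z = 28, x -12 to 12 mm of the base, by where the cone is.
- grip_top (a point): Centre of the top of the stage top's upright grip, 62 mm above the balls' undersides: grip 16 mm thick along x, 40 mm along y, 37 mm free height. Axes as the stage top. Feet slide easily (friction about 0.2): pushing the freed stage top along the groove takes about 1 to 2.5 N; once in the cone it resists 3 N or more, and a much harder push makes the ball climb out.
- foot_c (a point): Centre of the ball foot that belongs in the cone: at x = 45, y = 26, z = 6 mm of the stage top (the +x end of the cross bar).
- foot_g (a point): Centre of the ball foot that belongs in the vee groove: at x = -45, y = 26, z = 6 mm of the stage top (the -x end of the cross bar).
- foot_f (a point): Centre of the ball foot that belongs on the flat pad: at x = 0, y = -52, z = 6 mm of the stage top (the end of the tongue).
- dropper_eosin: Bystander: brown dropper bottle, black cap, 42 mm across, 95 mm tall; origin at the centre of its underside.
- oil_bottle: Bystander: small white bottle with red cap, 34 mm across, 75 mm tall; origin at the centre of its underside.
- label_roll: Bystander: white roll of labels lying flat, 60 mm across, 28 mm high; origin at the centre of its underside.

How it is judged:
On the way, in this order (a step that is already met when the one before it is completed fails the run):
1. the stage top is lifted clear off the worktop (height (world z) of stage_top above 0.05 m and contact force between stage_top and base below 0.1 N), for 0.1 s.
2. with all three feet home, the stage top is pressed down on the base (more than 11 N between stage top and base, its weight included) (z of foot_c in the frame of base between 0.0325 and 0.0352 m and z of foot_g in the frame of base between 0.0325 and 0.0352 m and z of foot_f in the frame of base between 0.0325 and 0.0352 m and x of foot_c in the frame of base between 0.03 and 0.06 m and y of foot_c in the frame of base between 0.0235 and 0.0285 m and y of foot_g in the frame of base between 0.0235 and 0.0285 m and contact force between stage_top and base above 11 N), for 0.2 s.
At the end, for the whole second after the job is handed in: All three ball centres stand 32.5 to 35.2 mm over the base's underside (the cone foot only reaches this inside the cone), cone and groove feet within 2.5 mm of the groove's line, stage top at rest and let go, after a press of more than 11 N (weight included) while home (z of foot_c in the frame of base between 0.0325 and 0.0352 m and z of foot_g in the frame of base between 0.0325 and 0.0352 m and z of foot_f in the frame of base between 0.0325 and 0.0352 m and x of foot_c in the frame of base between 0.03 and 0.06 m and y of foot_c in the frame of base between 0.0235 and 0.0285 m and y of foot_g in the frame of base between 0.0235 and 0.0285 m and linear speed of stage_top below 0.01 m/s and angular speed of stage_top below 0.05 rad/s and contact force between the fingers and stage_top below 0.1 N); the robot touches nothing.
It fails at once if the stage top is pushed onto the base with more than about 25 N (over 40 N when summed over its inclined seats with its weight) (contact force between stage_top and base above 40 N).
It fails at once if a bystander is displaced by more than 20 mm (distance of any of dropper_eosin, oil_bottle, label_roll from where it was at the start of the episode above 0.02 m).
It also fails if it takes over 58 s, if anything falls off the work surface, if the arm or the gripper's body presses on something with over 40 N, if the wrist force passes 120 N, or if a joint passes its speed limit or range.

## Working session

There is one attempt and no reset: what is moved stays moved. The work goes in short steps, Python scripts to look and compute and a shell command to move; the robot and the scene stay as the last step left them, time stands still between calls to the robot, and variables do not carry over. Pictures are saved under pics/ and viewed, at most 10 in all, crops included, and the job is handed in when it is done.

```bash
mkdir -p pics; cat > h.py <<'E'
from bench import *
import numpy as np, cv2
def ray(s,u,v):
    E=np.array(s["extrinsics"]);R=E[:3,:3];t=E[:3,3]
    return -R.T@t, R.T@np.array([(u-s["cx"])/s["fx"],(v-s["cy"])/s["fy"],1])
def atz(s,u,v,z):
    o,d=ray(s,u,v);return o+d*(z-o[2])/d[2]
def proj(s,p):
    E=np.array(s["extrinsics"]);c=E[:3,:3]@np.array(p)+E[:3,3]
    return np.array([s["fx"]*c[0]/c[2]+s["cx"],s["fy"]*c[1]/c[2]+s["cy"]])
E
python3 - <<'E'
from h import *
import pickle
for n in("top","side"):
    s=snapshot(n);pickle.dump(s,open(n+"0.pkl","wb"));cv2.imwrite(f"pics/{n}0.png",cv2.resize(s["color"],(800,600),interpolation=cv2.INTER_CUBIC))
    print(n,s["fx"],s["cx"],s["cy"],ray(s,256,192))
print(get_obs())
E
```

```text
top 438.0474777909595 263.9567725474378 185.1952924662162 (array([ 0.18656594, -0.18246441,  1.55596303]), array([ 0.18974792,  0.02282535, -0.98185843]))
side 488.9566463628501 251.8304556008372 186.237841372217 (array([0.48510913, 1.32446869, 0.80362087]), array([ 0.00572331, -0.89246319, -0.4513184 ]))
{'time': 0.1, 'joint_positions': array([-1.37009279e+00,  8.78864915e-02,  1.37204041e+00, -6.35135826e-06,
        1.68359459e+00, -1.03087685e-01]), 'qvel': array([ 0.00034925, -0.00201192, -0.0039188 ,  0.00075208,  0.00110312,
       -0.00022612]), 'joint_torque': array([ 3.08515919e-03, -3.41253519e+01, -3.03301013e+01,  7.22063310e-02,
        3.04439839e-02, -8.91136415e-05]), 'tool_pos': array([ 0.16443259, -0.52435145,  0.20445008]), 'ee_rot': array([-3.13967340e+00, -1.92209281e-04,  3.03790332e-01]), 'wrist_force': array([-0.33699357, -0.26023347, -1.1297951 ]), 'wrist_torque': array([0.00874314, 0.02961122, 0.00862556]), 'finger_force': 0.0, 'width': 0.09427091385163662}
```

View pics/top0.png

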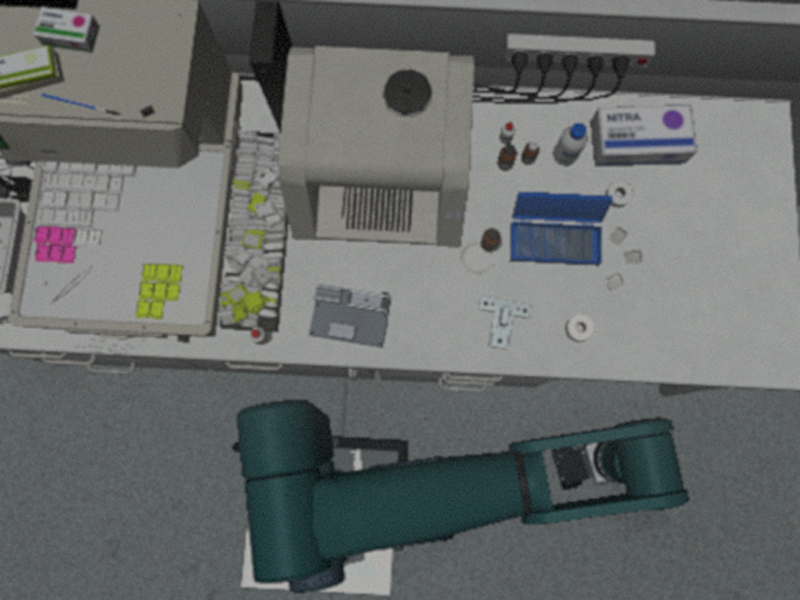

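View pics/side0.png

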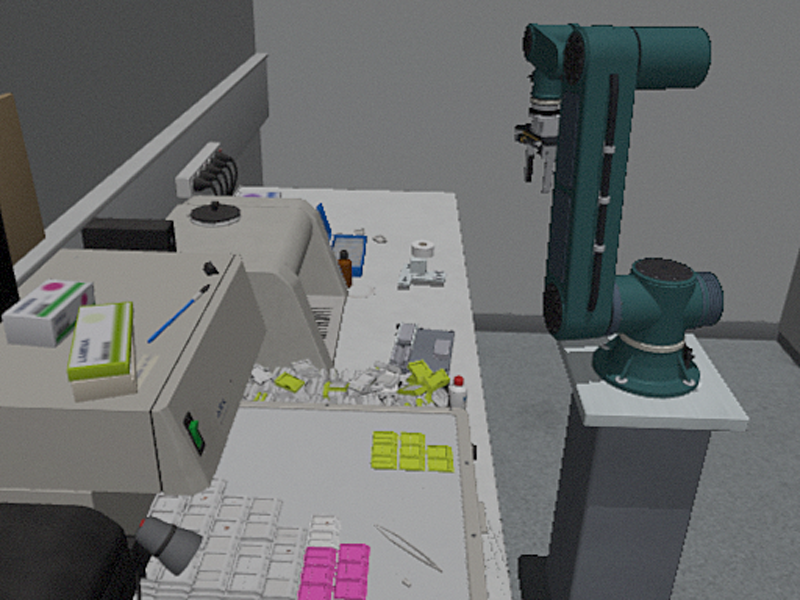

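The top view shows the base at about (350,316), the stage top at (504,318), the dropper bottle at (491,240), the label roll at (580,328) and the oil bottle at (258,335). The side view shows the base at (425,345) and the stage top at (422,272). Next I'll enlarge both.

```bash
python3 - <<'E'
from h import *
import pickle
s=pickle.load(open("top0.pkl","rb"))["color"]
a=cv2.resize(s[178:226,194:254],(800,640),interpolation=cv2.INTER_CUBIC)[:600]
b=cv2.resize(s[182:227,298:348],None,fx=13,fy=13,interpolation=cv2.INTER_CUBIC)
t=cv2.resize(s[180:225,194:254],None,fx=13,fy=13,interpolation=cv2.INTER_CUBIC)
cv2.imwrite("pics/base.png",t);cv2.imwrite("pics/stage.png",b)
E
```

```text
(no output)
```

View pics/base.png

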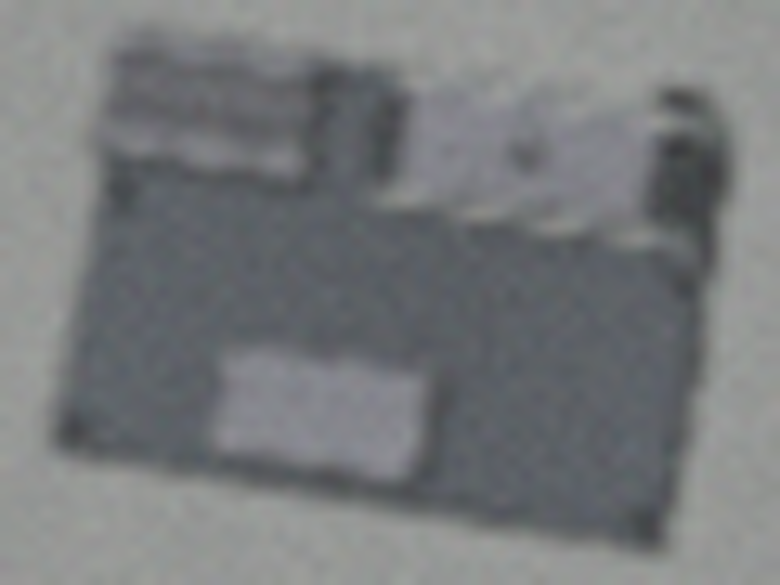

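View pics/stage.png

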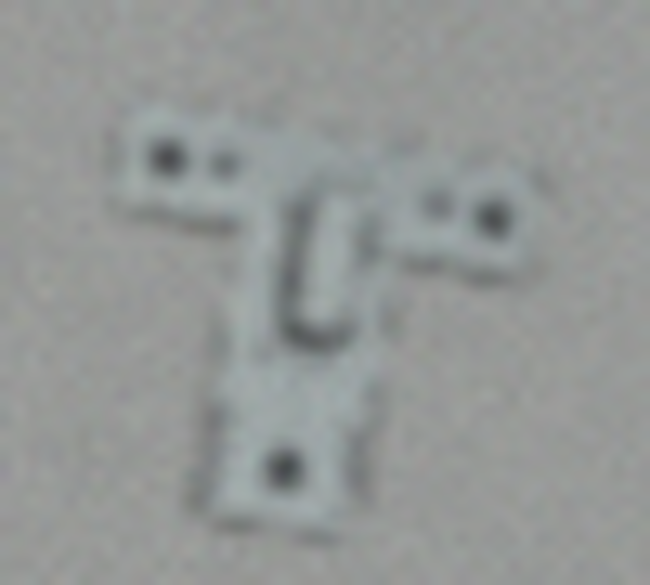

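The base crop shows pad corners at (222,348), (432,375), (412,480) and (207,450), and the cone hole at about (525,152). The stage crop shows dots over its feet at (167,157), (492,218) and (284,468), with the grip top around (333,250). I'll fit both poses from these.

```bash
cat > fit.py <<'E'
from h import *
import pickle
from scipy.optimize import least_squares
s=pickle.load(open("top0.pkl","rb"))
def T(p,q):
    c,n=np.cos(p[2]),np.sin(p[2]);q=np.asarray(q)/1000
    return np.array([p[0]+c*q[0]-n*q[1],p[1]+n*q[0]+c*q[1],q[2]])
def fit(pts,off,p0,hole=None):
    uv=lambda a:np.array(off)+(np.array(a)+.5)/13-.5
    def f(p):
        r=[proj(s,T(p,q))-uv(a) for q,a in pts]
        if hole: r.append(proj(s,T(p,[p[3]*1000,26,31]))-uv(hole))
        return np.concatenate(r)
    o=least_squares(f,p0,loss="soft_l1");print(o.x,np.round(f(o.x).reshape(-1,2),2).tolist());return o.x
if __name__=="__main__":
    b=fit([((-28,-37,28),(222,348)),((28,-37,28),(432,375)),((28,-67,28),(412,480)),((-28,-67,28),(207,450)),((-74,-72,14),(57,452)),((96,-72,14),(660,548)),((-75,26,33),(108,95)),((-17,26,33),(317,115))],(194,180),[.3,0,-1.6,.045],(525,152))
    g=fit([((-45,26,22),(167,157)),((45,26,22),(492,218)),((0,-52,22),(284,468)),((0,0,62),(332,250))],(298,182),[.3,-.25,-1.6])
    np.save("fit.npy",[b[0],b[1],b[2],b[3],*g])
    print("grip",T(g,[0,0,62]),"home",T(b,[(b[3]*1000-45),0,28]))
    print("roll",atz(s,580*.64,328*.64,.028),"dropper",atz(s,491*.64,240*.64,.095))
E
python3 fit.py
```

```text
[ 0.45759481 -0.02413335 -1.67866851  0.04191178] [[0.71, -0.41], [0.19, 0.01], [0.23, 0.28], [0.3, 0.08], [-0.73, -0.18], [0.18, 0.01], [-0.47, -0.58], [-0.46, 0.43], [-0.04, 0.29]]
[ 0.4553695  -0.38181013 -1.70636456] [[-0.01, -0.0], [-0.08, -0.07], [-0.05, -0.24], [0.14, 0.31]]
grip [ 0.4553695  -0.38181013  0.062     ] home [ 0.4579273  -0.02106308  0.028     ]
roll [ 0.43862654 -0.55620531  0.028     ] dropper [ 0.61459474 -0.34249743  0.095     ]
```

Careful with the scale: shifts go in shares of 0.75 m and turns go in shares of 2 pi rad. That gives: 0.0224 m / 0.75 = 0.0299, -0.015 m / 0.75 = -0.02, 0.11 rad / 6.2832 = 0.0175.

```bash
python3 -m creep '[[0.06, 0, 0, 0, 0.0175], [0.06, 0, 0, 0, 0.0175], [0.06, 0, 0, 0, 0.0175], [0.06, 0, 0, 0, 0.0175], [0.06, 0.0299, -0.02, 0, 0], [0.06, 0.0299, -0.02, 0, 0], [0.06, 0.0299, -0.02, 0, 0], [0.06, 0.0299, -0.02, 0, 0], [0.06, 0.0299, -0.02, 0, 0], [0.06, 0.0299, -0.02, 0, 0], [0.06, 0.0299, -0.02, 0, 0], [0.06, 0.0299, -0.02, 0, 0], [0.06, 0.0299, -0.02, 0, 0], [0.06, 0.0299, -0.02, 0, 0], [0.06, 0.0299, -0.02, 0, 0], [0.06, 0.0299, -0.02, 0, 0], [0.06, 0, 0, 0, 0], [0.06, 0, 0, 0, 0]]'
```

```text
refused: ROWS must be an object with one list for each field. Nothing was moved.
```

I used the wrong layout. The manual says an object with one list for each field; once more.

```bash
python3 -m creep '{"finger_gap":[0.06, 0.06, 0.06, 0.06, 0.06, 0.06, 0.06, 0.06, 0.06, 0.06, 0.06, 0.06, 0.06, 0.06, 0.06, 0.06, 0.06, 0.06], "tx":[0, 0, 0, 0, 0.0299, 0.0299, 0.0299, 0.0299, 0.0299, 0.0299, 0.0299, 0.0299, 0.0299, 0.0299, 0.0299, 0.0299, 0, 0], "ty":[0, 0, 0, 0, -0.02, -0.02, -0.02, -0.02, -0.02, -0.02, -0.02, -0.02, -0.02, -0.02, -0.02, -0.02, 0, 0], "tz":[0, 0, 0, 0, 0, 0, 0, 0, 0, 0, 0, 0, 0, 0, 0, 0, 0, 0], "yaw":[0.0175, 0.0175, 0.0175, 0.0175, 0, 0, 0, 0, 0, 0, 0, 0, 0, 0, 0, 0, 0, 0]}'
cat > d.py <<'E'
import sys
from h import *
o=get_obs();x,y,z,w=map(float,sys.argv[1:5])
yaw=o["ee_rot"][2];c,n=np.cos(yaw),np.sin(yaw);d=np.array([x,y])-o["tool_pos"][:2]
print("t",o["time"],"pos",o["tool_pos"],"rot",o["ee_rot"],"F",o["wrist_force"],"M",o["wrist_torque"],"w",o["width"])
print("tool dx dy dz turn",np.round([c*d[0]+n*d[1],n*d[0]-c*d[1],o["tool_pos"][2]-z,yaw-w],4))
E
python3 d.py .4554 -.3818 .032 -.1356
```

```text
time: 1.6
tool_pos: [0.4559, -0.382, 0.2045]
ee_rot: [-3.141, 0.002, -0.134]
wrist_force: [-0.5, -0.9, -1.1]
width: 0.0606
finger_force: 0.0
t 1.6 pos [ 0.455901   -0.38204438  0.20448284] rot [-3.14082131e+00  1.71152972e-03 -1.33702146e-01] F [-0.53731425 -0.8994463  -1.08450601] M [-0.04759609  0.0647797   0.0245421 ] w 0.060554916693479316
tool dx dy dz turn [-0.0005 -0.0002  0.1725  0.0019]
```

Scaled: 0.02 m / 0.75 = 0.0267, 0.012 m / 0.75 = 0.016.

```bash
python3 -m creep '{"finger_gap":[0.06, 0.06, 0.06, 0.06, 0.06, 0.06, 0.06, 0.06, 0.06, 0.06, 0.06, 0.0, 0.0, 0.0, 0.0, 0.0, 0.0, 0, 0], "tx":[0, 0, 0, 0, 0, 0, 0, 0, 0, 0, 0, 0, 0, 0, 0, 0, 0, 0, 0], "ty":[0, 0, 0, 0, 0, 0, 0, 0, 0, 0, 0, 0, 0, 0, 0, 0, 0, 0, 0], "tz":[0.0267, 0.0267, 0.0267, 0.0267, 0.0267, 0.0267, 0.0267, 0.0267, 0.016, 0, 0, 0, 0, 0, 0, 0, 0, 0, 0], "yaw":[0, 0, 0, 0, 0, 0, 0, 0, 0, 0, 0, 0, 0, 0, 0, 0, 0, 0, 0]}'
```

```text
time: 3.18
tool_pos: [0.4554, -0.3828, 0.0337]
ee_rot: [-3.141, -0.0, -0.136]
wrist_force: [1.0, 1.2, 2.1]
width: 0.0158
finger_force: 30.0
```

Scaled: -0.02 m / 0.75 = -0.0267, -0.01 m / 0.75 = -0.0133.

```bash
python3 -m creep '{"finger_gap":[0, 0, 0, 0, 0, 0, 0, 0], "tx":[0, 0, 0, 0, 0, 0, 0, 0], "ty":[0, 0, 0, 0, 0, 0, 0, 0], "tz":[-0.0267, -0.0267, -0.0267, -0.0267, -0.0133, 0, 0, 0], "yaw":[0, 0, 0, 0, 0, 0, 0, 0]}'; python3 - <<'E'
from h import *
import pickle
s=snapshot("top");pickle.dump(s,open("top1.pkl","wb"))
o=get_obs();p=o["tool_pos"];u,v=proj(s,p).astype(int);print(u,v,get_obs()["wrist_force"],o["tool_pos"])
z=snapshot("side");a=proj(z,p).astype(int);print(a)
A=cv2.resize(s["color"][v-25:v+35,u-30:u+30],(400,400),interpolation=cv2.INTER_CUBIC)
B=cv2.resize(z["color"][a[1]-30:a[1]+30,a[0]-30:a[0]+30],(400,400),interpolation=cv2.INTER_CUBIC)
cv2.imwrite("pics/l.png",np.hstack([A,B]))
E
python3 d.py .4579 -.0211 .1 -.1079
```

```text
time: 3.85
tool_pos: [0.4543, -0.382, 0.1209]
ee_rot: [-3.139, 0.004, -0.136]
wrist_force: [0.7, 0.3, -6.8]
width: 0.0158
finger_force: 30.0
325 198 [ 0.05471387 -0.22152407 -5.88248234] [ 0.45420425 -0.38194558  0.12074245]
[268 149]
t 3.95 pos [ 0.45430313 -0.38203374  0.12091437] rot [-3.13891293  0.0035996  -0.13622763] F [-0.35218395  1.76065415 -6.65168859] M [0.04484944 0.012817   0.01095884] w 0.015808081331710255
tool dx dy dz turn [-0.0455 -0.3581  0.0209 -0.0283]
```

View pics/l.png

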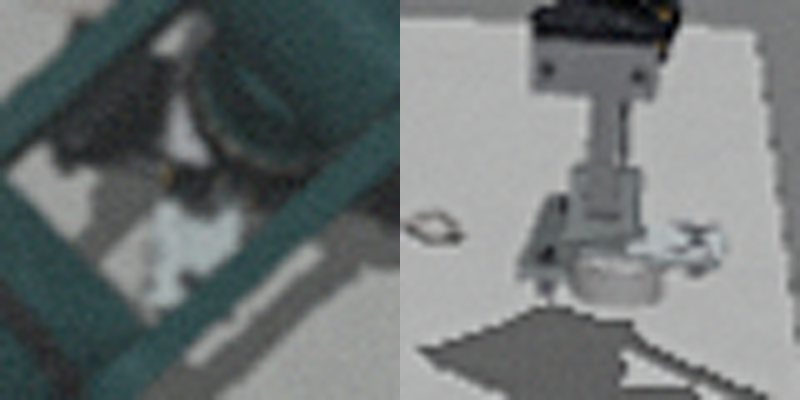

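The crop shows the stage top held level in the fingers: bar to the left, tongue to the right, clear of the table. I'll carry it to about 7 mm short of the estimated cone.

```bash
python3 - <<'E'
from fit import *
b=np.load("fit.npy")[:4];print(T(b,[-10,0,28]),T(b,[0,0,28]))
E
python3 d.py .4567 -.0142 .12 -.1079
```

```text
[ 0.45867145 -0.01419147  0.028     ] [ 0.45759481 -0.02413335  0.028     ]
t 3.95 pos [ 0.45430313 -0.38203374  0.12091437] rot [-3.13891293  0.0035996  -0.13622763] F [-0.35218395  1.76065415 -6.65168859] M [0.04484944 0.012817   0.01095884] w 0.015808081331710255
tool dx dy dz turn [-0.0476 -0.3648  0.0009 -0.0283]
```

Scaled: -0.021 m / 0.75 = -0.028, -0.0025 m / 0.75 = -0.0033, -0.028 rad / 6.2832 = -0.0045.

```bash
python3 -m creep '{"finger_gap":[0, 0, 0, 0, 0, 0, 0, 0, 0, 0, 0, 0, 0, 0, 0, 0, 0, 0, 0], "tx":[-0.0033, -0.0033, -0.0033, -0.0033, -0.0033, -0.0033, -0.0033, -0.0033, -0.0033, -0.0033, -0.0033, -0.0033, -0.0033, -0.0033, -0.0033, -0.0033, -0.0033, -0.0033, 0], "ty":[-0.0133, -0.0267, -0.028, -0.028, -0.028, -0.028, -0.028, -0.028, -0.028, -0.028, -0.028, -0.028, -0.028, -0.028, -0.028, -0.028, -0.028, -0.028, -0.0133], "tz":[0, 0, 0, 0, 0, 0, 0, 0, 0, 0, 0, 0, 0, 0, 0, 0, 0, 0, 0], "yaw":[0, 0, 0, 0, 0, 0, 0, 0, 0, 0, 0, 0, 0, 0, 0, 0, 0, 0, -0.0045]}'
python3 -m creep '{"finger_gap":[0, 0, 0], "tx":[0, 0, 0], "ty":[0, 0, 0], "tz":[0, 0, 0], "yaw":[0, 0, 0]}'
python3 d.py .4587 -.0142 .068 -.1079
```

```text
time: 5.53
tool_pos: [0.4605, -0.0015, 0.1229]
ee_rot: [-3.14, 0.001, -0.105]
wrist_force: [0.4, 0.7, -6.0]
width: 0.0157
finger_force: 30.0
time: 5.78
tool_pos: [0.4615, -0.0051, 0.1233]
ee_rot: [3.141, 0.0, -0.109]
wrist_force: [-0.8, -0.2, -6.2]
width: 0.0159
finger_force: 30.0
t 5.7833 pos [ 0.46152227 -0.00509188  0.1232753 ] rot [ 3.14050786e+00  2.87095575e-04 -1.08561476e-01] F [-0.79929292 -0.19255146 -6.16212561] M [0.03596417 0.00401891 0.02415586] w 0.015856213635629803
tool dx dy dz turn [-0.0018  0.0094  0.0553 -0.0007]
```

Scaled: 0.015 m / 0.75 = 0.02, 0.0094 m / 0.75 = 0.0125.

```bash
python3 -m creep '{"finger_gap":[0, 0, 0, 0, 0, 0, 0], "tx":[-0.0024, 0, 0, 0, 0, 0, 0], "ty":[0.0125, 0, 0, 0, 0, 0, 0], "tz":[0, 0.02, 0.02, 0.02, 0.0067, 0, 0], "yaw":[0, 0, 0, 0, 0, 0, 0]}'; python3 - <<'E'
from h import *
s=snapshot("top");z=snapshot("side");p=get_obs()["tool_pos"]
u,v=proj(s,p).astype(int);a=proj(z,p).astype(int);print(u,v,a)
A=cv2.resize(s["color"][v-30:v+30,u-30:u+30],(400,400),interpolation=cv2.INTER_CUBIC)
B=cv2.resize(z["color"][a[1]-30:a[1]+30,a[0]-30:a[0]+30],(400,400),interpolation=cv2.INTER_CUBIC)
cv2.imwrite("pics/m.png",np.hstack([A,B]))
E
python3 d.py .4587 -.0142 .068 -.1079
```

```text
time: 6.37
tool_pos: [0.459, -0.0144, 0.0737]
ee_rot: [3.141, 0.0, -0.109]
wrist_force: [0.3, -0.6, -4.2]
width: 0.016
finger_force: 30.0
216 193 [266 207]
t 6.4667 pos [ 0.45989728 -0.01415786  0.07474121] rot [ 3.14120990e+00 -2.44262956e-03 -1.08805648e-01] F [-0.72698358 -0.16774723 -5.47075944] M [ 0.02828382 -0.04050207  0.0529873 ] w 0.016061089622305968
tool dx dy dz turn [-0.0012  0.0002  0.0067 -0.0009]
```

View pics/m.png

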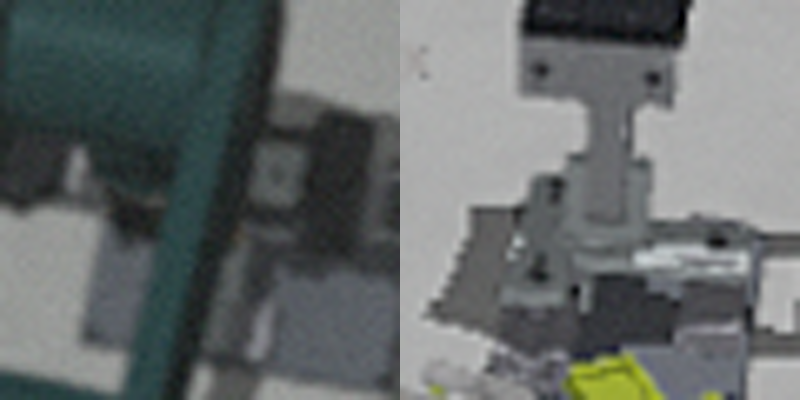

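The left crop shows the foot_c dot at about (280,175). I'll compare that with the predicted position, then lower.

Scaled: 0.004 m / 0.75 = 0.0053, 0.002 m / 0.75 = 0.0027.

```bash
python3 - <<'E'
from fit import *
p=proj(s,T([.4595,-.0142,-1.6795],[45,26,63]));print(((p-[186,163])+.5)*400/60-.5)
E
python3 -m creep '{"finger_gap":[0, 0, 0, 0], "tx":[-0.0013, 0, 0, 0], "ty":[0, 0, 0, 0], "tz":[0.0053, 0.0027, 0, 0], "yaw":[0, 0, 0, 0]}'; python3 d.py .4587 -.0142 .065 -.1079
```

```text
[305.29314793 177.65393099]
time: 6.8
tool_pos: [0.4578, -0.0133, 0.0674]
ee_rot: [3.141, 0.0, -0.108]
wrist_force: [0.1, -0.6, -5.7]
width: 0.0159
finger_force: 30.0
t 6.8 pos [ 0.45783874 -0.01334665  0.06740284] rot [ 3.14147785e+00  1.77286436e-04 -1.08003002e-01] F [ 0.06194855 -0.63187919 -5.7266912 ] M [ 0.00714459  0.00704236 -0.00994762] w 0.015947333065363785
tool dx dy dz turn [ 0.0009  0.0008  0.0024 -0.0001]
```

Scaled: 0.001 m / 0.75 = 0.0013.

```bash
python3 -m creep '{"finger_gap":[0, 0, 0, 0], "tx":[0.0013, 0, 0, 0], "ty":[0, 0, 0, 0], "tz":[0.0013, 0.0013, 0, 0], "yaw":[0, 0, 0, 0]}'; python3 -m creep '{"finger_gap":[0, 0, 0], "tx":[0, 0, 0], "ty":[0, 0, 0], "tz":[0.0013, 0, 0], "yaw":[0, 0, 0]}'; python3 -m creep '{"finger_gap":[0, 0, 0], "tx":[0, 0, 0], "ty":[0, 0, 0], "tz":[0.0013, 0, 0], "yaw":[0, 0, 0]}'
```

```text
time: 7.13
tool_pos: [0.4589, -0.0135, 0.0654]
ee_rot: [3.141, 0.0, -0.108]
wrist_force: [-0.1, -0.4, -5.9]
width: 0.0163
finger_force: 30.0
time: 7.38
tool_pos: [0.4592, -0.0136, 0.0648]
ee_rot: [3.141, -0.001, -0.108]
wrist_force: [0.2, 0.0, -4.6]
width: 0.0159
finger_force: 30.0
time: 7.63
tool_pos: [0.4597, -0.0138, 0.0644]
ee_rot: [3.141, -0.002, -0.108]
wrist_force: [-0.2, -0.3, -0.1]
width: 0.0158
finger_force: 30.0
```

```bash
python3 -m creep '{"finger_gap":[0.026, 0.026, 0.026, 0.026, 0.026, 0.026], "tx":[0, 0, 0, 0, 0, 0], "ty":[0, 0, 0, 0, 0, 0], "tz":[0, 0, 0, 0, 0, 0], "yaw":[0, 0, 0, 0, 0, 0]}'; python3 - <<'E'
from h import *
s=snapshot("top");z=snapshot("side");p=get_obs()["tool_pos"]
u,v=proj(s,p).astype(int);a=proj(z,p).astype(int);print(u,v,a)
A=cv2.resize(s["color"][v-30:v+30,u-20:u+40],(400,400),interpolation=cv2.INTER_CUBIC)
B=cv2.resize(z["color"][a[1]-20:a[1]+30,a[0]-25:a[0]+25],(400,400),interpolation=cv2.INTER_CUBIC)
cv2.imwrite("pics/n.png",np.hstack([A,B]))
E
```

```text
time: 8.13
tool_pos: [0.459, -0.0136, 0.0635]
ee_rot: [3.142, -0.0, -0.108]
wrist_force: [-0.1, 0.6, -0.2]
width: 0.026
finger_force: 0.0
217 194 [266 210]
```

View pics/n.png

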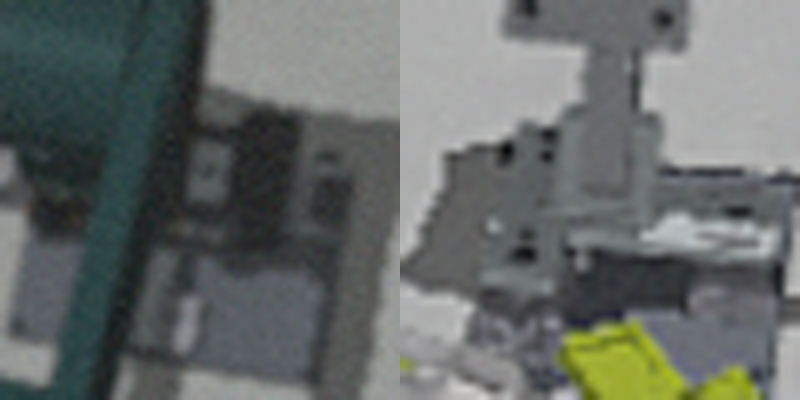

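The release is clean: the stage sits on the base with the fingers straddling the grip. Now I'll push gently along +x of the groove, which is tool +y.

Scaled: 0.001 m / 0.75 = 0.0013.

```bash
python3 -m creep '{"finger_gap":[0.026, 0.026, 0.026, 0.026, 0.026], "tx":[0, 0, 0, 0, 0], "ty":[0.0013, 0.0013, 0.0013, 0.0013, 0], "tz":[0, 0, 0, 0, 0], "yaw":[0, 0, 0, 0, 0]}'; for i in 1 2 3; do :; done; python3 -m creep '{"finger_gap":[0.026, 0.026, 0.026], "tx":[0, 0, 0], "ty":[0.0013, 0.0013, 0], "tz":[0, 0, 0], "yaw":[0, 0, 0]}'; python3 -m creep '{"finger_gap":[0.026, 0.026, 0.026], "tx":[0, 0, 0], "ty":[0.0013, 0.0013, 0], "tz":[0, 0, 0], "yaw":[0, 0, 0]}';python3 -m creep '{"finger_gap":[0.026, 0.026, 0.026], "tx":[0, 0, 0], "ty":[0.0013, 0.0013, 0], "tz":[0, 0, 0], "yaw":[0, 0, 0]}'
```

```text
time: 8.65
tool_pos: [0.4585, -0.0177, 0.0635]
ee_rot: [3.141, -0.0, -0.108]
wrist_force: [-0.5, 0.2, -0.3]
width: 0.0262
finger_force: 0.0
time: 8.9
tool_pos: [0.4583, -0.0196, 0.0635]
ee_rot: [3.142, -0.0, -0.108]
wrist_force: [0.2, 1.3, 0.2]
width: 0.0258
finger_force: 0.1
time: 9.15
tool_pos: [0.4581, -0.0218, 0.0634]
ee_rot: [3.141, 0.0, -0.108]
wrist_force: [0.1, 0.1, -0.1]
width: 0.0256
finger_force: 0.0
time: 9.4
tool_pos: [0.4578, -0.0238, 0.0635]
ee_rot: [3.141, -0.0, -0.108]
wrist_force: [0.2, 0.3, 0.2]
width: 0.0263
finger_force: 0.0
```

Scaled: 0.001 m / 0.75 = 0.0013.

```bash
python3 -m creep '{"finger_gap":[0.026, 0.026], "tx":[0, 0], "ty":[0.0013, 0.0013], "tz":[0, 0], "yaw":[0, 0]}'; python3 -m creep '{"finger_gap":[0.026, 0.026], "tx":[0, 0], "ty":[0.0013, 0], "tz":[0, 0], "yaw":[0, 0]}'; python3 -m creep '{"finger_gap":[0.026, 0.026], "tx":[0, 0], "ty":[0.0013, 0], "tz":[0, 0], "yaw":[0, 0]}'
```

```text
time: 9.57
tool_pos: [0.4576, -0.0256, 0.0635]
ee_rot: [3.141, -0.0, -0.108]
wrist_force: [-0.4, 0.6, 0.3]
width: 0.0263
finger_force: 0.0
time: 9.73
tool_pos: [0.4575, -0.0266, 0.0635]
ee_rot: [3.141, -0.0, -0.108]
wrist_force: [0.9, 0.1, 0.5]
width: 0.0258
finger_force: 0.0
time: 9.9
tool_pos: [0.4574, -0.0269, 0.0635]
ee_rot: [-3.14, 0.0, -0.108]
wrist_force: [0.1, 2.4, 1.1]
width: 0.0259
finger_force: 1.2
```

Scaled: 0.0007 m / 0.75 = 0.0009.

```bash
python3 -m creep '{"finger_gap":[0.026, 0.026, 0.026], "tx":[0, 0, 0], "ty":[0.0009, 0, 0], "tz":[0, 0, 0], "yaw":[0, 0, 0]}'; python3 d.py .4579 -.0219 .0617 -.1079
```

```text
time: 10.15
tool_pos: [0.4573, -0.0271, 0.0636]
ee_rot: [-3.14, 0.0, -0.108]
wrist_force: [-0.8, 4.9, 1.3]
width: 0.026
finger_force: 2.6
t 10.15 pos [ 0.45727609 -0.02714314  0.06355367] rot [-3.13963825e+00  3.37082921e-04 -1.07917599e-01] F [-0.81777899  4.89012102  1.29932562] M [1.04278618 0.11611216 0.03144098] w 0.025990232144222053
tool dx dy dz turn [ 0.0001 -0.0053  0.0019 -0.    ]
```

It resists 4.9 N with no motion, so the ball is in the cone. I'll back off, rise above the grip and close the fingers, ready to press on the grip top.

Scaled: -0.0022 m / 0.75 = -0.0029.

```bash
python3 -m creep '{"finger_gap":[0.026, 0.026, 0.026, 0.026], "tx":[0, 0, 0, 0], "ty":[-0.0029, -0.0029, -0.0029, 0], "tz":[0, 0, 0, 0], "yaw":[0, 0, 0, 0]}'; python3 d.py .4579 -.0219 .0617 -.1079; python3 -m creep '{"finger_gap":[0.026, 0.026, 0.026, 0.0, 0, 0, 0, 0], "tx":[0, 0, 0, 0, 0, 0, 0, 0], "ty":[0, 0, 0, 0, 0, 0, 0, 0], "tz":[-0.0133, -0.02, -0.02, 0, 0, 0, 0, 0], "yaw":[0, 0, 0, 0, 0, 0, 0, 0]}';  python3 - <<'E'
from h import *
s=snapshot("top");z=snapshot("side");p=get_obs()["tool_pos"]
u,v=proj(s,p).astype(int);a=proj(z,p).astype(int);print(u,v,a,p)
A=cv2.resize(s["color"][v-30:v+30,u-20:u+40],(400,400),interpolation=cv2.INTER_CUBIC)
B=cv2.resize(z["color"][a[1]-10:a[1]+40,a[0]-25:a[0]+25],(400,400),interpolation=cv2.INTER_CUBIC)
cv2.imwrite("pics/o.png",np.hstack([A,B]))
E
```

```text
time: 10.48
tool_pos: [0.4581, -0.0218, 0.0634]
ee_rot: [3.141, -0.0, -0.108]
wrist_force: [-1.3, -0.1, -0.4]
width: 0.0259
finger_force: 0.0
t 10.4833 pos [ 0.45812677 -0.02176982  0.06342605] rot [ 3.14053887e+00 -1.45089252e-04 -1.07935238e-01] F [-1.26982901 -0.08087394 -0.41728693] M [ 0.01669739 -0.02387119 -0.01732531] w 0.025916340537692067
tool dx dy dz turn [-0.0002  0.0002  0.0017 -0.    ]
time: 11.15
tool_pos: [0.4573, -0.0215, 0.1024]
ee_rot: [3.142, 0.002, -0.108]
wrist_force: [0.2, -0.7, 0.7]
width: 0.0003
finger_force: 0.0
218 192 [267 198] [ 0.45757151 -0.02153195  0.10267659]
```

View pics/o.png

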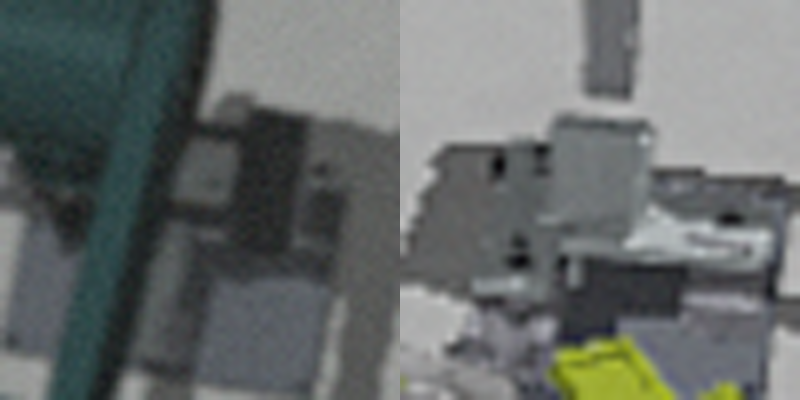

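The side crop shows the closed fingers centred over the upright grip. Its top edge is at (600,120) and the fingertips are at (608,97). Now I'll press down in small steps.

Scaled: 0.005 m / 0.75 = 0.0067, 0.004 m / 0.75 = 0.0053.

```bash
python3 -m creep '{"finger_gap":[0, 0, 0, 0, 0], "tx":[0, 0, 0, 0, 0], "ty":[0, 0, 0, 0, 0], "tz":[0.0067, 0.0053, 0.0013, 0, 0], "yaw":[0, 0, 0, 0, 0]}'; python3 -m creep '{"finger_gap":[0, 0, 0], "tx":[0, 0, 0], "ty":[0, 0, 0], "tz":[0.0013, 0, 0], "yaw":[0, 0, 0]}';python3 -m creep '{"finger_gap":[0, 0, 0], "tx":[0, 0, 0], "ty":[0, 0, 0], "tz":[0.0013, 0, 0], "yaw":[0, 0, 0]}'
```

```text
time: 11.67
tool_pos: [0.4579, -0.0216, 0.0932]
ee_rot: [3.142, 0.001, -0.108]
wrist_force: [-0.6, -0.9, 0.2]
width: 0.0008
finger_force: 0.0
time: 11.92
tool_pos: [0.4581, -0.0216, 0.0926]
ee_rot: [3.141, -0.0, -0.108]
wrist_force: [-0.3, -0.3, 0.5]
width: 0.0006
finger_force: 0.0
time: 12.17
tool_pos: [0.458, -0.0216, 0.0915]
ee_rot: [3.142, -0.0, -0.108]
wrist_force: [-0.2, -0.8, 0.4]
width: 0.0005
finger_force: 0.0
```

Scaled: 0.0007 m / 0.75 = 0.0009.

```bash
python3 -m creep '{"finger_gap":[0, 0, 0], "tx":[0, 0, 0], "ty":[0, 0, 0], "tz":[0.0009, 0, 0], "yaw":[0, 0, 0]}'; python3 -m creep '{"finger_gap":[0, 0, 0], "tx":[0, 0, 0], "ty":[0, 0, 0], "tz":[0.0009, 0, 0], "yaw":[0, 0, 0]}';python3 -m creep '{"finger_gap":[0, 0, 0], "tx":[0, 0, 0], "ty":[0, 0, 0], "tz":[0.0008, 0, 0], "yaw":[0, 0, 0]}'
```

```text
time: 12.42
tool_pos: [0.458, -0.0216, 0.0907]
ee_rot: [3.141, 0.0, -0.108]
wrist_force: [-0.3, -0.5, 0.7]
width: 0.0007
finger_force: 0.0
time: 12.67
tool_pos: [0.4581, -0.0216, 0.0901]
ee_rot: [3.142, -0.0, -0.108]
wrist_force: [-0.5, 0.9, -0.3]
width: 0.0002
finger_force: 0.0
time: 12.92
tool_pos: [0.4581, -0.0216, 0.09]
ee_rot: [3.142, -0.0, -0.108]
wrist_force: [-1.8, 0.0, 3.9]
width: 0.0002
finger_force: 1.9
```

Scaled: 0.0007 m / 0.75 = 0.0009.

```bash
python3 -m creep '{"finger_gap":[0, 0, 0], "tx":[0, 0, 0], "ty":[0, 0, 0], "tz":[0.0009, 0, 0], "yaw":[0, 0, 0]}'; python3 -m creep '{"finger_gap":[0, 0, 0], "tx":[0, 0, 0], "ty":[0, 0, 0], "tz":[0.0004, 0, 0], "yaw":[0, 0, 0]}'
```

```text
time: 13.17
tool_pos: [0.4582, -0.0216, 0.0899]
ee_rot: [3.142, -0.001, -0.108]
wrist_force: [-2.9, 0.8, 6.9]
width: 0.0006
finger_force: 3.4
time: 13.42
tool_pos: [0.4583, -0.0215, 0.0899]
ee_rot: [3.142, -0.001, -0.108]
wrist_force: [-3.6, 1.0, 8.8]
width: 0.0007
finger_force: 4.0
```

Scaled: 0.0003 m / 0.75 = 0.0004.

```bash
python3 -m creep '{"finger_gap":[0, 0, 0, 0, 0], "tx":[0, 0, 0, 0, 0], "ty":[0, 0, 0, 0, 0], "tz":[0.0004, 0, 0, 0, 0], "yaw":[0, 0, 0, 0, 0]}'; python3 d.py .458 -.0216 .15 -.108
```

```text
time: 13.83
tool_pos: [0.4583, -0.0216, 0.0899]
ee_rot: [3.141, -0.001, -0.108]
wrist_force: [-3.7, 0.1, 8.9]
width: 0.0003
finger_force: 4.6
t 13.8333 pos [ 0.45828024 -0.02155251  0.08986757] rot [ 3.14149401e+00 -1.03359166e-03 -1.08083779e-01] F [-3.68295993  0.12962226  8.88897029] M [0.13282214 0.70596813 0.00815923] w 0.0002533487696782172
tool dx dy dz turn [-0.0003  0.0001 -0.0601 -0.0001]
```

Scaled: 0.0003 m / 0.75 = 0.0004.

```bash
python3 -m creep '{"finger_gap":[0, 0, 0, 0, 0], "tx":[0, 0, 0, 0, 0], "ty":[0, 0, 0, 0, 0], "tz":[0.0004, 0, 0, 0, 0], "yaw":[0, 0, 0, 0, 0]}'; python3 -m creep '{"finger_gap":[0, 0, 0, 0, 0, 0, 0, 0, 0, 0, 0, 0, 0, 0, 0, 0, 0], "tx":[0, 0, 0, 0, 0, 0, 0, 0, 0, 0, 0, 0, 0, 0, 0, 0, 0], "ty":[0, 0, 0, 0, 0, 0.0267, 0.04, 0.04, 0.04, 0.04, 0.04, 0.04, 0.04, 0.04, 0.0267, 0, 0], "tz":[-0.0027, -0.0133, -0.0267, -0.0333, -0.0333, -0.0267, 0, 0, 0, 0, 0, 0, 0, 0, 0, 0, 0], "yaw":[0, 0, 0, 0, 0, 0, 0, 0, 0, 0, 0, 0, 0, 0, 0, 0, 0]}'
python3 - <<'E'
from h import *
import pickle
s=snapshot("top");z=snapshot("side");pickle.dump((s,z),open("end.pkl","wb"))
A=cv2.resize(s["color"][180:225,194:254],(520,390),interpolation=cv2.INTER_CUBIC)
B=cv2.resize(z["color"][195:245,240:290],(280,280),interpolation=cv2.INTER_CUBIC)
C=np.zeros((390,800,3),np.uint8);C[:,:520]=A;C[:280,520:]=B
cv2.imwrite("pics/end.png",C)
E
```

```text
time: 14.25
tool_pos: [0.4583, -0.0216, 0.0898]
ee_rot: [3.141, -0.001, -0.108]
wrist_force: [-4.5, 0.6, 11.5]
width: 0.0004
finger_force: 5.2
time: 15.67
tool_pos: [0.4275, -0.3005, 0.1895]
ee_rot: [-3.141, 0.001, -0.11]
wrist_force: [-0.7, 0.5, 0.1]
width: 0.0005
finger_force: 0.0
```

View pics/end.png

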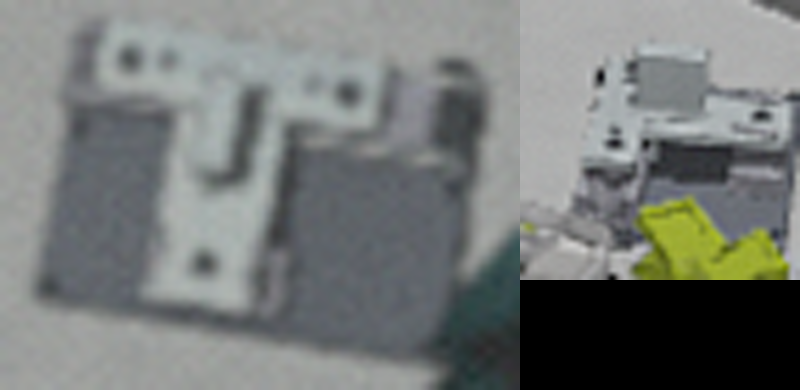

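The end view shows dots at foot_g (129,59), foot_c (348,93) and foot_f (205,262), with the stage parallel to the base. I'll check this against the hole seen before.

```bash
python3 - <<'E'
from fit import *
b=np.load("fit.npy")
for n,a in(("g",(129,59)),("c",(348,93)),("f",(205,262))):
    w=atz(s,194+(a[0]+.5)/8.667-.5,180+(a[1]+.5)/8.667-.5,.050)[:2]-b[:2]
    c,k=np.cos(b[2]),np.sin(b[2]);print(n,c*w[0]+k*w[1],-k*w[0]+c*w[1])
print(b[3])
E
```

```text
g -0.04754618460287158 0.026499454613754397
c 0.04237336752108265 0.026774422153995083
f -0.002263900255454052 -0.05028747893993897
0.041911780590352485
```

```bash
python3 -c "
from bench import *
print(close_job())"
```

```text
the job is handed in; nothing more can be done
None
```

I set the stage top on the base with its ball in the cone, pressed it down with about 11 N, let go and handed the job in; its feet and grip-top height matched the home position, but no verdict came back.

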